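Hook the cover plate under the holder's lip and swing it down home

TASK

Fit the loose cover plate into the cell holder: slip its thin tongue edge under the holder's far lip, push it in against the sprung strip there, and swing the other edge down behind the near sill, so that the plate lies flat on the bed, caught under the lip. The nest may be bolted anywhere along the base's slots, so feel for the spring: never push the plate in with more than 30 N, and set it down gently. Let go of the plate at the end and leave the tape roll and the two vials where they are.

Things in the scene. Friction and masses are not known exactly. Their poses are not given: they have to be found in the camera images.
- cover: Loose aluminium cover plate 120 x 80 x 8 mm (x, y, z), 0.22 to 0.4 kg, lying flat on a grey riser board 42 mm above the bench, black upright grip on top. Origin: middle of underside. Its last 18 mm toward +x is the tongue, 6 mm thick, flush with the underside. Grip: fin 14 mm thick (x), 40 mm wide (y), centred at x = -8 mm, up to z = 54 mm.
- tongue (a point): Middle of the lower edge of the tongue's end, on the cover plate at x = +60 mm, y = 0, z = 0 of its frame.
- grip (a point): Point in the grip fin to grasp, at x = -8 mm, y = 0, z = 36 mm of the cover plate; pinch the fin across its 14 mm (along the plate's x).
- tape_roll: Roll of black tape, 93 mm across, 19 mm high, lying on the bench; bystander. Origin: middle of its underside.
- vial_1: Vial with black cap, 27 mm across, 50 mm high, standing on the bench; bystander. Origin: middle of its underside.
- vial_3: Empty-looking vial with black cap, 27 mm across, 50 mm high, standing on the bench; bystander. Origin: middle of its underside.
- holder: Holder, fixed to the bench: dark steel base 192 x 100 x 10 mm, on it an aluminium nest (bed, near sill, far lip, sprung strip). Origin: middle of the base's underside; +x runs from sill to lip. The nest is bolted in slots at an unmeasured shift o along x, -20 to +20 mm, different each time: see it in images or feel it. It stays put under pushes.
- mid_lip (a point): Fixed on the base at x = 48 mm, z = 26.5 mm of the holder: where the lower front edge of the lip is if o = 0 (really o further in x). Lip: 31 mm deep (x), 100 mm wide, 6 mm thick, underside 10.5 mm above the bed. Cheeks below its ends leave 90 mm between them for the 80 mm plate.
- mid_sill (a point): Fixed on the base at x = -63 mm, z = 16 mm of the holder: where the sill's inner face meets the bed if o = 0 (really o further in x). The bed's top is at z = 16 mm, level; the sill is 12 mm deep and stands 5 mm above it.
- mid_strip (a point): Fixed on the base at x = 53 mm, z = 21 mm: where the face of the free white sprung strip under the lip is if o = 0 (really at +o). It gives 8 mm toward +x: 2 N at first touch, 0.8 N more per mm, solid at 8.4 N, damped 50 N s/m. Sill to free strip is 116 mm, so the plate must press it in 4 to 8 mm (5.2 to 8.4 N) to drop behind the sill; released, it pushes the plate back to the sill.

How it is judged:
By the outcome, as a careful person would: the job done as asked, in the order asked, and still so for the second after the job is handed in, with the robot touching nothing.
It also fails if it takes over 50 s, if anything falls off the work surface, if the arm or the gripper's body presses on something with over 40 N, if the wrist force passes 120 N, or if a joint passes its speed limit or range.

ROBOT

A 7-joint arm with a two-finger parallel gripper is mounted at the origin on a cart in front of the work surface, level with it; the furniture and walls round the work are solid. World frame = base frame: x ahead of the robot, y to its left, z up, the work surface at z = 0. Lengths are in m, angles in rad, forces in N, time in s.
With the tool pointing down it reaches from about 0.425 to 0.875 m from the base axis. Payload 4.7 kg.
Tool frame: the origin (TCP) lies midway between the tips of the shut fingers; the grasp point (between the pads) lies 19 mm behind it; x points along the fingers, z is the direction in which the jaws open and shut, and the axes are right-handed (so a half turn about x gives the same grasp; the last joint's range is limited). The gripper opens to 87 mm and grips with 3 to 60 N. Pads are 19 mm wide; open, the fingers measure 117 mm over their backs; the gripper's body (75 mm by 190 mm) begins 51 mm behind the grasp point.
Start: joints at [-1.244, 0.321, -0.07, 1.45, 0.023, 1.371, -0.057], TCP at [0.2, 0.618, 0.194] pointing down, gripper open.
Joint ranges: [-2.86, 2.86], [-0.3, 2.09], [-1.38, 1.24], [0.06, 2.45], [-1.56, 4.7], [0.09, 2.05], [-2.69, 2.69]. Speed limits (rad/s): [2.57, 2.57, 3.14, 3.14, 3.14, 3.14, 3.14].

INTERFACE

Orientations are given as a rotation vector (axis times angle).
In Python, from bench import ctrl, vision, close_job gives the robot as it stands. The module is installed in compiled form; this text tells all that it offers.
- The arm moves only by the tool servo_tool, never from a script. Its argument "commands" is a list that holds one entry, the list of rows, each a list of 7 numbers: the turn, a rotation vector about the tool's x, y, z in degrees, then the shift along the tool's x, y, z in mm, then the finger opening in mm, from 0 to 87. In form: [[[wx, wy, wz, x, y, z, grip], ...]]. A call has 1 to 5 rows; each row is the pose to reach, as a shift and turn from the pose commanded when the call began, along the tool's axes at that moment; what a row does not reach only later rows make up. A row lasts 1/8 s, in which the tool goes at most 62.5 mm and 10.7 degrees, less where a joint would pass 70% of its speed; a pose out of reach is approached as far as the arm can. A call with a gripper value outside its range is refused whole. The fingers move at their own pace and stop on an object; "newtons" is the grip in N (left out, the last holds). Time passes only in rows, so rows that repeat a pose let the fingers close. It gives the time, the measured TCP pose, the force and the opening at its end, in the units of the state.
- ctrl.get_state(): the state, without advancing time (a new reading comes with each control period).
- vision.get_image(name): name is "scene" or "top"; returns the picture (400x640x3 uint8, red, green, blue); there is no depth.
- vision.camera_info(name): a dict with "fov_y" (degrees; the focal length in pixels is half the picture's height over the tangent of half this angle, whatever the lens; pixels are square), "cx", "cy" (the principal point, pixels), "pose" (4x4, takes a point from camera to world coordinates). Camera axes: x right, y down, z forward; pixel columns grow to the right and rows downward; lengths in m; the calibration is good to about 2 mm. A picture is of the moment at which its call begins. camera_info takes no time and is no camera call.
- close_job(): hands the job in, once; it reports no verdict.
The state is a dict: "time": time; "joint_positions": joint angles; "qd": joint speeds; "joint_torque": joint torques, N m; "position": TCP position; "tool_rot": TCP orientation; "ft_force": force on the tool from outside, world axes, zero at the start; "torque": the same for the moment, N m; "grip_width": opening from 0.0 (shut) to 1.0 (fully open).
Only numpy, scipy, OpenCV 4.12 (cv2) and the standard library are available. Lean on these libraries where they do the work, as an engineer would, in place of code of your own. Each camera call takes 0.05 s, during which the arm holds its last target. There are 200 camera calls.

## Working session

There is one attempt and no reset: what is moved stays moved. The work goes in short steps, Python scripts to look and compute and a tool call to move; the robot and the scene stay as the last step left them, time stands still between calls to the robot, and variables do not carry over. Pictures are saved under pics/ and viewed, about 8 in all and at most 12, crops included, and the job is handed in when it is done.

Besides the shell and the picture viewer there is one more tool, called after "Request:" by a JSON object that holds its "fn" and its "kwargs", one argument or row to a line. servo_tool: Moves the arm, as the interface text tells. Its arguments: {"type":"object","properties":{"commands":{"type":"array"},"newtons":{"type":"number"}},"required":["commands"]}

```bash
mkdir -p pics
cat > h.py <<'E'
import numpy as np, cv2
from scipy.spatial.transform import Rotation as R
from bench import ctrl, vision
def cam(n):
    c=vision.camera_info(n); f=200/np.tan(np.radians(c['fov_y'])/2); return c,f,np.array(c['pose'])
def ray(n,u,v,z):
    c,f,P=cam(n); d=P[:3,:3]@np.array([(u-c['cx'])/f,(v-c['cy'])/f,1]); o=P[:3,3]
    return o+d*(z-o[2])/d[2]
def proj(n,p):
    c,f,P=cam(n); q=P[:3,:3].T@(np.array(p)-P[:3,3]); return np.array([c['cx']+f*q[0]/q[2],c['cy']+f*q[1]/q[2]])
def snap(n,fn):
    im=np.array(vision.get_image(n)); cv2.imwrite('pics/'+fn,im[:,:,::-1]); return im
E
python3 - <<'E'
from h import *
np.set_printoptions(precision=4,suppress=True)
for n in('scene','top'):
    snap(n,n+'0.png'); print(n,vision.camera_info(n))
s=ctrl.get_state(); print(s); print(R.from_rotvec(s['tool_rot']).as_matrix())
E
```

```text
scene {'fov_y': 51.36238452254701, 'cx': 319.9259432364341, 'cy': 198.86565596045781, 'pose': array([[ 0.6406, -0.456 ,  0.6178, -0.0236],
       [-0.7678, -0.3837,  0.5131, -0.7362],
       [ 0.0031, -0.8031, -0.5959,  0.5668],
       [ 0.    ,  0.    ,  0.    ,  1.    ]])}
top {'fov_y': 42.00787867481209, 'cx': 320.25033767246254, 'cy': 209.36033378961832, 'pose': array([[-0.0238, -0.9839,  0.1771,  0.3514],
       [-0.9997,  0.0247,  0.0025, -0.2891],
       [-0.0068, -0.177 , -0.9842,  0.9559],
       [ 0.    ,  0.    ,  0.    ,  1.    ]])}
{'time': 0.1, 'joint_positions': array([-1.2439,  0.3218, -0.0701,  1.4516,  0.0226,  1.3708, -0.0569]), 'qd': array([ 0.    , -0.0024, -0.0003, -0.0022,  0.0001, -0.0014,  0.0003]), 'joint_torque': array([  0.0001, -49.257 ,  -0.4058, -31.3397,  -0.0643,   0.0396,
         0.0001]), 'position': array([0.1999, 0.6179, 0.1935]), 'tool_rot': array([-0.9769,  1.3425,  0.9751]), 'ft_force': array([ 0.6128,  0.7492, -0.204 ]), 'torque': array([-0.0095, -0.019 ,  0.005 ]), 'grip_width': 1.0007388466211427}
[[-0.0005 -0.9515  0.3077]
 [-0.0017  0.3077  0.9515]
 [-1.     -0.0001 -0.0017]]
```

View pics/scene0.png

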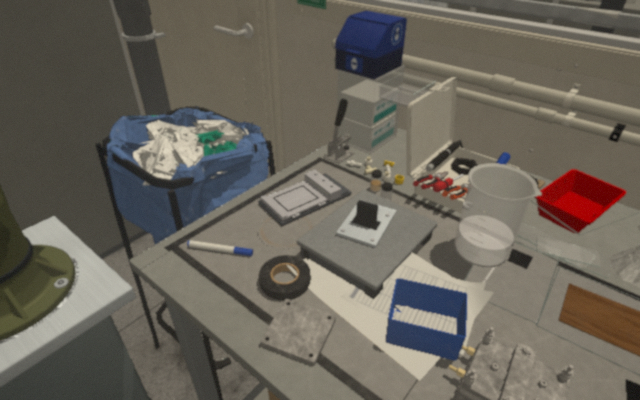

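View pics/top0.png

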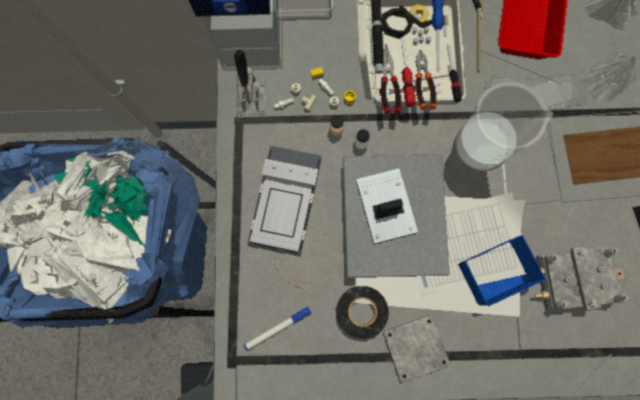

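Scene: the cover lies on the riser at top view (387,205), with its black fin. The holder is at (285,200), with its lip probably at the upper end (290,170). The tape roll is at (362,313) and the vials at (337,127) and (362,138). I'll enlarge the holder and the cover.

Run:
```python
import cv2,numpy as np
a=cv2.imread('pics/top0.png')[140:265,235:435]; b=cv2.imread('pics/scene0.png')[160:250,250:410]
a=cv2.resize(a,None,fx=4,fy=4,interpolation=cv2.INTER_CUBIC)
cv2.imwrite('pics/ca.png',a)
cv2.imwrite('pics/cb.png',cv2.resize(b,None,fx=5,fy=5,interpolation=cv2.INTER_CUBIC))
```

```text
(no output)
```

View pics/ca.png

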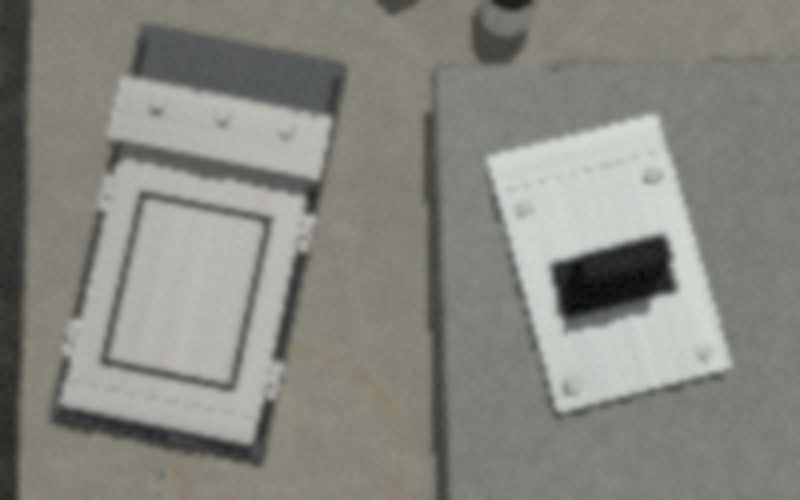

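View pics/cb.png

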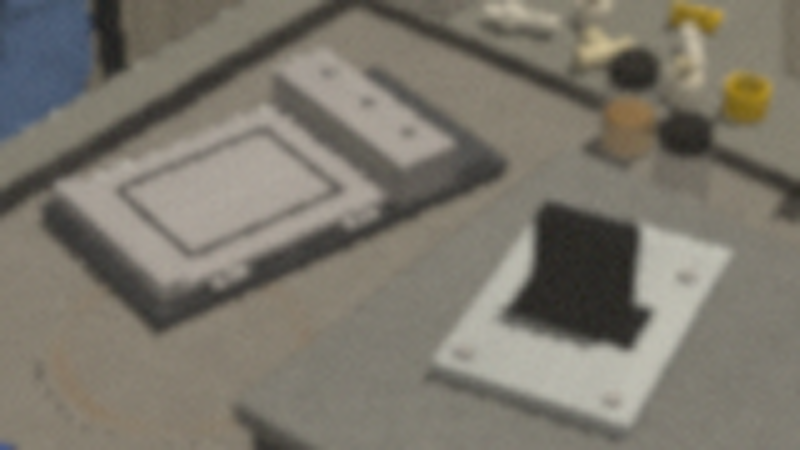

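The top view crop (4x, origin 235,140) shows the lip top with corners (122,75), (332,115), (320,182), (107,138). The base corners are (148,25), (345,65), (265,463), (52,420). The cover corners are (487,155), (658,115), (731,366), (560,413), with the tongue at the upper end. The vials stand beyond the lip on the right.

```bash
cat > m.py <<'E'
from h import *
np.set_printoptions(precision=4,suppress=True)
def P(c,z): return np.array([ray('top',235+(u-1.5)/4,140+(v-1.5)/4,z) for u,v in c])
def ang(d): return np.degrees(np.arctan2(d[1],d[0]))
b=P([(148,25),(345,65),(265,463),(52,420)],.010)
l=P([(122,75),(332,115),(320,182),(107,138)],.0325)
s=P([(62,402),(252,444)],.021)   # sill near edge top
cv=np.vstack([P([(487,155),(658,115)],.048),P([(731,366),(560,413)],.050)])
for n,q in(('base',b),('lip',l)):
    d=(q[0]+q[1]-q[2]-q[3])/2; w=(q[0]+q[3]-q[1]-q[2])/2
    print(n,q.mean(0),np.linalg.norm(d),np.linalg.norm(w),ang(d),ang(w)-90)
q=cv;d=(q[0]+q[1]-q[2]-q[3])/2; w=(q[0]+q[3]-q[1]-q[2])/2
print('cover',q.mean(0),np.linalg.norm(d),np.linalg.norm(w),ang(d),ang(w)-90)
d=b[0]+b[1]-b[2]-b[3];e=d/np.linalg.norm(d);o=b.mean(0)
print('lip front o:',[(x-o)@e for x in l], 'sill near',[(x-o)@e for x in s],'expected lip front 48+o, sill near -75+o')
for n,c,z in(('v1',(362,134),.05),('v2',(337,122),.05)): print(n,ray('top',*c,z))
E
python3 m.py
python3 - <<'E'
from h import *
# fin top mask (black) in top and scene
for n,(x0,y0,x1,y1) in(('top',(365,190,412,222)),('scene',(345,195,385,232))):
    im=cv2.imread(f'pics/{n}0.png')[y0:y1,x0:x1]; m=(im.max(2)<60).astype('uint8')
    k,lab,st,ce=cv2.connectedComponentsWithStats(m); i=1+st[1:,4].argmax()
    pts=np.argwhere(lab==i)[:,::-1].astype('float32'); r=cv2.minAreaRect(pts); print(n,r[0][0]+x0,r[0][1]+y0,r[1:],cv2.boxPoints(r)+[x0,y0])
E
```

```text
base [ 0.5416 -0.2226  0.01  ] 0.19099384340219736 0.09715721527630987 -13.01029278514973 -13.064290531945801
lip [ 0.5892 -0.2326  0.0325] 0.031087080490142846 0.09880831674511346 -12.224646472809653 -12.984599651279083
cover [ 0.5199 -0.4048  0.049 ] 0.1187375166728477 0.07850673938420684 12.99599642075336 12.984742915989202
lip front o: [np.float64(0.06380189015065657), np.float64(0.06455961017221722), np.float64(0.03276204073409971), np.float64(0.033431143574913176)] sill near [np.float64(-0.08769162351243755), np.float64(-0.08900468440242598)] expected lip front 48+o, sill near -75+o
v1 [ 0.6513 -0.3658  0.05  ]
v2 [ 0.6753 -0.3212  0.05  ]
top 388.05809593200684 209.21784210205078 ((13.20521068572998, 28.214059829711914), 75.0685806274414) [[372.72614574 206.47303009]
 [399.98755646 199.20331955]
 [403.39004517 211.96265411]
 [376.12863541 219.23236465]]
scene 367.4770793914795 214.8825225830078 ((24.623239517211914, 22.535614013671875), 15.52410888671875) [[352.59885502 222.44412613]
 [358.63037205 200.73066044]
 [382.35530472 207.32091904]
 [376.32378769 229.03438568]]
```

```bash
cat > go.py <<'E'
import sys
from h import *
np.set_printoptions(precision=2,suppress=True)
def tool(yaw,tilt): # tilt>0: plate tongue (+x) down
    Rp=(R.from_euler('z',yaw,degrees=True)*R.from_euler('y',tilt,degrees=True)).as_matrix()
    return np.c_[-Rp[:,2],Rp[:,1],Rp[:,0]]
def rel(tp,yaw,tilt=0,s=None):
    s=s or ctrl.get_state(); M=R.from_rotvec(s['tool_rot']).as_matrix()
    return np.r_[R.from_matrix(M.T@tool(yaw,tilt)).as_rotvec(degrees=True),1000*M.T@(np.array(tp)-s['position'])]
if __name__=='__main__':
    a=list(map(float,sys.argv[1:])); print(rel(a[:3],*a[3:]))
E
python3 go.py .52 .15 .25 13; python3 -c "
from h import *
d=np.radians(13)
x=np.array([.5199,-.4048])-.008*np.array([np.cos(d),np.sin(d)]);print(x)
for s in(-1,1):
  for t in (-1,1):
    p=x+s*.007*np.array([np.cos(d),np.sin(d)])+t*.02*np.array([-np.sin(d),np.cos(d)]);print(proj('top',[*p,.096]),proj('scene',[*p,.096]))
"
```

```text
[  59.08   -0.09    0.06  -55.91 -448.56 -346.84]
[ 0.51210504 -0.40659961]
[404.05586824 205.15411848] [375.83398689 207.7986271 ]
[381.06627582 211.00633797] [355.83977502 201.86887747]
[401.75961664 197.23485485] [378.48994362 203.71439639]
[378.82978158 203.05730753] [358.70064437 197.93413096]
```

Request:
{"fn": "servo_tool", "kwargs": {
  "commands": [
    [[10,0,0,-40,-60,-45,87],[20,0,0,-55,-110,-85,87],[30,0,0,-56,-165,-127,87],[40,0,0,-56,-215,-166,87],[50,0,0,-56,-265,-205,87]]
  ]
}}

```text
time: 0.72
position: [0.3715, 0.3672, 0.2501]
tool_rot: [-0.298, 1.55, 0.298]
ft_force: [1.7, 0.8, 0.2]
grip_width: 1.0
```

Request:
{"fn": "servo_tool", "kwargs": {
  "commands": [
    [[9,0,0,0,-60,0,87],[9,0,0,0,-120,0,87],[9,0,0,0,-180,0,87],[9,0,0,0,-240,0,87],[9,0,0,0,-240,0,87]]
  ]
}}

```text
time: 1.35
position: [0.4625, 0.141, 0.2502]
tool_rot: [-0.172, 1.563, 0.171]
ft_force: [-0.1, 0.9, 0.1]
grip_width: 1.001
```

```bash
python3 go.py .512 -.407 .20 13
```

```text
[  -0.5     0.02    0.05   50.72 -545.67  -70.31]
```

Request:
{"fn": "servo_tool", "kwargs": {
  "commands": [
    [[-0.5,0,0,5,-60,-7,87],[-0.5,0,0,10,-120,-15,87],[-0.5,0,0,15,-180,-23,87],[-0.5,0,0,20,-240,-31,87],[-0.5,0,0,25,-300,-39,87]]
  ]
}}

```text
time: 1.98
position: [0.4909, -0.1547, 0.2249]
tool_rot: [-0.187, 1.562, 0.188]
ft_force: [1.0, -0.0, -0.1]
grip_width: 1.001
```

Request:
{"fn": "servo_tool", "kwargs": {
  "commands": [
    [[0,0,0,5,-60,-8,87],[0,0,0,10,-120,-16,87],[0,0,0,15,-180,-24,87],[0,0,0,25,-246,-31,87],[0,0,0,25,-246,-31,87]]
  ]
}}

```text
time: 2.6
position: [0.5155, -0.4051, 0.197]
tool_rot: [-0.182, 1.57, 0.18]
ft_force: [-0.5, 0.5, -0.5]
grip_width: 1.0
```

Run:
```python
from go import *
im=snap('scene','s1.png'); t=snap('top','t1.png')
print(rel([.512,-.4066,.059],13))
cv2.imwrite('pics/v1.png',np.hstack([cv2.resize(x,(400,480),interpolation=cv2.INTER_CUBIC)[:,:,::-1] for x in (im[110:290,270:420],t[120:300,320:470])]))
```

```text
[  0.51  -0.11  -0.09 139.73  -4.63  -7.1 ]
```

View pics/v1.png

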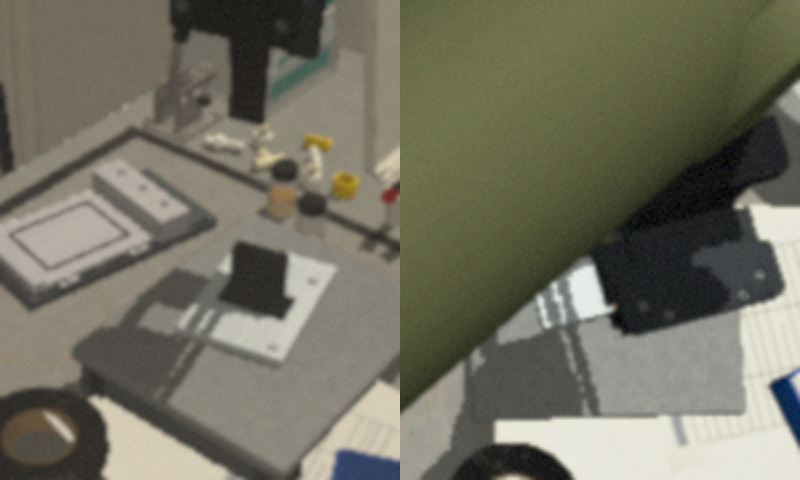

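The pictures show the open gripper above the fin, with the arm hiding the cover in the top view. Nothing is in the way of going down.

Request:
{"fn": "servo_tool", "kwargs": {
  "commands": [
    [[0.3,0,0,0,-3,-4,87],[0.3,0,0,50,-3,-4,87],[0.3,0,0,100,-3,-4,87],[0.3,0,0,125,-3,-4,87],[0.3,0,0,125,-3,-4,87]]
  ]
}}

```text
time: 3.32
position: [0.5153, -0.4013, 0.0739]
tool_rot: [-0.181, 1.564, 0.187]
ft_force: [0.4, -0.1, 0.7]
grip_width: 0.997
```

Run:
```python
from go import *
print(rel([.512,-.4066,.059],13))
```

```text
[ 0.44 -0.04 -0.21 14.88 -4.48 -4.47]
```

Request:
{"fn": "servo_tool", "kwargs": {
  "commands": [
    [[0.4,0,0,8,-4.5,-4.5,87],[0.4,0,0,14,-4.5,-4.5,87],[0.4,0,0,14,-4.5,-4.5,87],[0.4,0,0,14,-4.5,-4.5,50],[0.4,0,0,14,-4.5,-4.5,30]]
  ],
  "newtons": 40
}}

```text
time: 3.95
position: [0.5121, -0.4101, 0.0614]
tool_rot: [-0.177, 1.563, 0.176]
ft_force: [-1.0, -0.4, -0.5]
grip_width: 0.849
```

Run:
```python
from go import *
print(rel([.512,-.4066,.059],13)); im=snap('scene','s2.png')
cv2.imwrite('pics/v2.png',cv2.resize(im[130:270,290:430],(560,560),interpolation=cv2.INTER_CUBIC)[:,:,::-1])
```

```text
[-0.12  0.03  0.02  2.44  3.47  0.73]
```

View pics/v2.png

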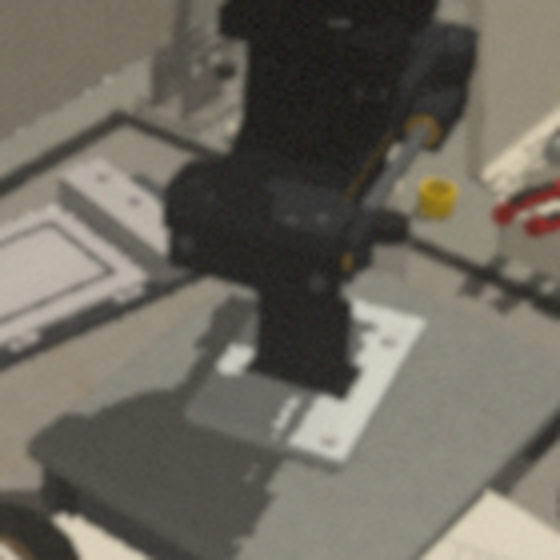

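The fingers straddle the fin, and the near finger hides it. I'll trim y and close.

Request:
{"fn": "servo_tool", "kwargs": {
  "commands": [
    [[0,0,0,1,3,0.5,30],[0,0,0,1,3,0.5,5],[0,0,0,1,3,0.5,5],[0,0,0,1,3,0.5,5],[0,0,0,1,3,0.5,5]]
  ],
  "newtons": 40
}}

```text
time: 4.62
position: [0.5116, -0.4071, 0.0601]
tool_rot: [-0.176, 1.564, 0.176]
ft_force: [0.2, -1.3, 0.0]
grip_width: 0.239
```

Request:
{"fn": "servo_tool", "kwargs": {
  "commands": [
    [[0,0,0,0,0,0,5],[0,0,0,0,0,0,5],[0,0,0,0,0,0,5],[0,0,0,0,0,0,5]]
  ],
  "newtons": 40
}}

```text
time: 5.12
position: [0.512, -0.407, 0.0602]
tool_rot: [-0.177, 1.563, 0.176]
ft_force: [1.4, -0.4, -0.0]
grip_width: 0.158
```

Gripped: the opening is 13.8 mm, matching the fin. I'll lift and work out the hover pose over the holder.

Request:
{"fn": "servo_tool", "kwargs": {
  "commands": [
    [[0,0,0,-15,0,0,5],[0,0,0,-40,0,0,5],[0,0,0,-70,0,0,5],[0,0,0,-70,0,0,5],[0,0,0,-70,0,0,5]]
  ],
  "newtons": 50
}}

```text
time: 5.75
position: [0.511, -0.4064, 0.1291]
tool_rot: [-0.175, 1.565, 0.178]
ft_force: [0.8, 0.5, -3.3]
grip_width: 0.15
```

```bash
cat > ins.py <<'E'
import sys
from go import *
H=np.array([.5416,-.2226]); YAW=-13.; OFF=np.array([-.068,0,.0182])
def Rp(t): return (R.from_euler('z',YAW,degrees=True)*R.from_euler('y',t,degrees=True)).as_matrix()
def tcp(hx,hy,z,t):
    c=R.from_euler('z',YAW,degrees=True).as_matrix()
    return c@[hx/1e3,hy/1e3,z/1e3]+[*H,0]+Rp(t)@OFF
def now():
    s=ctrl.get_state(); M=R.from_rotvec(s['tool_rot']).as_matrix(); P=np.c_[M[:,2],M[:,1],-M[:,0]]
    tip=s['position']-P@OFF; c=R.from_euler('z',YAW,degrees=True).as_matrix(); q=c.T@(tip-[*H,0])*1e3
    e=R.from_matrix(c.T@P).as_euler('zyx',degrees=True)
    print('t',s['time'],'tip(holder mm)',q,'yaw,tilt,roll err',e,'F holder',c.T@s['ft_force'],'M',s['torque'],'w',s['grip_width']*87)
if __name__=='__main__':
    now()
    if len(sys.argv)>1:
        a=list(map(float,sys.argv[1:])); print(rel(tcp(*a),YAW,a[3]))
E
python3 ins.py 10 0 70 8
```

```text
t 5.75 tip(holder mm) [  72.71 -156.23  110.87] yaw,tilt,roll err [25.87  0.08  0.06] F holder [ 0.62  0.66 -3.29] M [-0.08  0.03  0.05] w 13.082537472545921
[ 25.84   7.8    1.73  31.92 196.19  21.46]
```

Request:
{"fn": "servo_tool", "kwargs": {
  "commands": [
    [[5,1,0.3,0,30,4,5],[11,3,0.7,0,75,9,5],[17,5,1.1,5,120,14,5],[23,7,1.5,15,165,19,5],[25.8,7.8,1.7,25,196,21.5,5]]
  ]
}}

```text
time: 6.38
position: [0.4884, -0.2079, 0.1032]
tool_rot: [0.192, 1.704, -0.168]
ft_force: [0.7, 0.1, -2.6]
grip_width: 0.155
```

Request:
{"fn": "servo_tool", "kwargs": {
  "commands": [
    [[0,0,0,0,0,0,5],[0,0,0,0,0,0,5]]
  ]
}}

```text
time: 6.62
position: [0.4884, -0.2117, 0.1046]
tool_rot: [0.191, 1.702, -0.17]
ft_force: [-0.1, -0.9, -2.1]
grip_width: 0.156
```

Run:
```python
from ins import *
now(); print(rel(tcp(10,0,40,8),YAW,8))
im=snap('scene','s3.png')
t=snap('top','t3.png')
cv2.imwrite('pics/v3.png',np.hstack([cv2.resize(x,(400,480),interpolation=cv2.INTER_CUBIC)[:,:,::-1] for x in (im[130:250,240:340],t[130:274,230:350])]))
```

```text
t 6.625 tip(holder mm) [10.52 -1.37 77.17] yaw,tilt,roll err [ 0.05  7.95 -0.14] F holder [ 0.12 -0.85 -2.13] M [-0.21 -0.21 -0.02] w 13.601243758281957
[ 0.03  0.05  0.14 36.82  1.45  4.65]
```

View pics/v3.png

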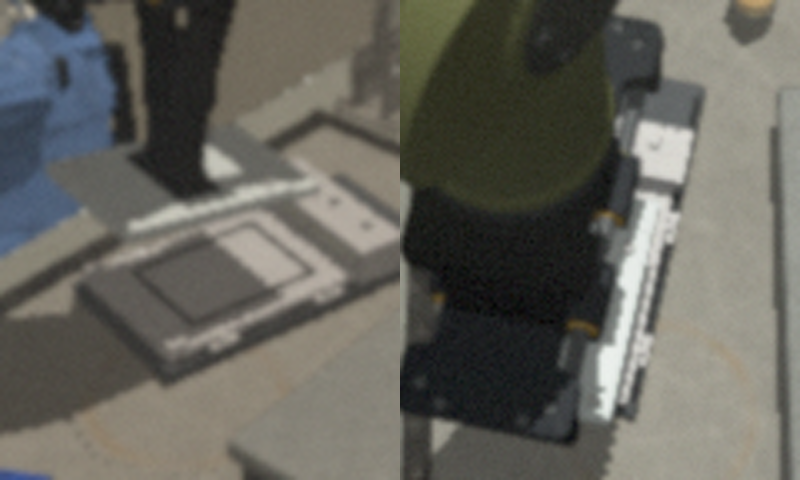

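Scene view: the plate is held above the bed, tongue toward the lip. In the top view its right edge runs from about (291.5,255.4) to (310.4,190). I'll check the plate's lateral position against that edge.

Run:
```python
from ins import *
c=R.from_euler('z',YAW,degrees=True).as_matrix()
for u,v,z in((291.5,255.4,.1017),(310.4,190,.083)):
    print(c.T@(ray('top',u,v,z)-[*H,0])*1e3)
# same: top lip right corner as reference at z .0325
t=cv2.imread('pics/t3.png');
print(rel(tcp(15,0,19,8),YAW,8))
```

```text
[-105.71  -40.15  101.7 ]
[ 11.83 -46.74  83.  ]
[-0.08  0.11  0.13 57.57  2.35 12.14]
```

Run:
```python
from ins import *
c=R.from_euler('z',YAW,degrees=True).as_matrix()
t=cv2.imread('pics/t3.png').astype(int)
for v in range(186,260,6):
    print(v,[ (u,*t[v,u][::-1]) for u in range(286,316) if t[v,u].min()>185 ][-1:], end=' ')
    us=[u for u in range(280,316) if t[v,u].min()>185]; print(us[:1],us[-1:])
    if v%4==2: pass
p=[(40,-1),(0,-1)]
for x in (-118,-60,-20):
    tipz=77; q=[10.5+x*np.cos(np.radians(8)),-41.4,tipz-x*np.sin(np.radians(8))+8]
    print(x,proj('top',c@(np.array(q)/1e3)+[*H,0]))
```

```text
186 [] [] []
192 [(309, np.int64(212), np.int64(211), np.int64(205))] [303] [309]
198 [(310, np.int64(191), np.int64(190), np.int64(186))] [302] [310]
204 [(307, np.int64(200), np.int64(199), np.int64(194))] [299] [307]
210 [(302, np.int64(212), np.int64(218), np.int64(212))] [297] [302]
216 [(304, np.int64(196), np.int64(196), np.int64(191))] [297] [304]
222 [(300, np.int64(189), np.int64(197), np.int64(191))] [297] [300]
228 [(298, np.int64(213), np.int64(220), np.int64(216))] [295] [298]
234 [(303, np.int64(205), np.int64(204), np.int64(198))] [291] [303]
240 [(299, np.int64(192), np.int64(191), np.int64(186))] [290] [299]
246 [(294, np.int64(207), np.int64(217), np.int64(209))] [291] [294]
252 [(293, np.int64(190), np.int64(197), np.int64(193))] [290] [293]
258 [] [] []
-118 [292.17 255.95]
-60 [299.69 222.79]
-20 [304.7 200.7]
```

The plate edge agrees with the prediction to within 1 mm (v=222 gives u=300, against 299.7). I'll lower it in front of the lip.

Request:
{"fn": "servo_tool", "kwargs": {
  "commands": [
    [[0,0,0,15,2,5,5],[0,0,0,35,2.4,12,5],[0,0,0,50,2.4,12,5],[0,0,0,54,2.4,12,5],[0,0,0,54,2.4,12,5]]
  ]
}}

```text
time: 7.35
position: [0.4934, -0.21, 0.0497]
tool_rot: [0.192, 1.702, -0.17]
ft_force: [-0.2, 1.0, -3.1]
grip_width: 0.153
```

```bash
python3 ins.py 25 0 18.5 8
```

```text
t 7.35 tip(holder mm) [15.06  1.42 22.25] yaw,tilt,roll err [ 0.02  7.95 -0.1 ] F holder [-0.39  0.94 -3.14] M [-0.21 -0.22 -0.02] w 13.303601441259373
[ 0.01  0.05  0.1   2.28 -1.44 10.38]
```

Request:
{"fn": "servo_tool", "kwargs": {
  "commands": [
    [[0,0,0,1.2,-1.4,4,5],[0,0,0,2.2,-1.4,9,5],[0,0,0,2.2,-1.4,10,5],[0,0,0,2.2,-1.4,10,5]]
  ]
}}

```text
time: 7.85
position: [0.503, -0.2134, 0.0465]
tool_rot: [0.192, 1.701, -0.169]
ft_force: [-0.5, 0.0, -3.1]
grip_width: 0.152
```

Run:
```python
from ins import *
now(); print(rel(tcp(38,0,18.5,8),YAW,8))
im=snap('scene','s4.png')
cv2.imwrite('pics/v4.png',cv2.resize(im[160:240,245:365],(780,520),interpolation=cv2.INTER_CUBIC)[:,:,::-1])
```

```text
t 7.85 tip(holder mm) [25.15  0.25 19.11] yaw,tilt,roll err [ 0.05  7.91 -0.1 ] F holder [-0.49 -0.1  -3.08] M [-0.13 -0.13  0.01] w 13.244154630758105
[ 0.04  0.09  0.09 -1.27 -0.25 12.84]
```

View pics/v4.png

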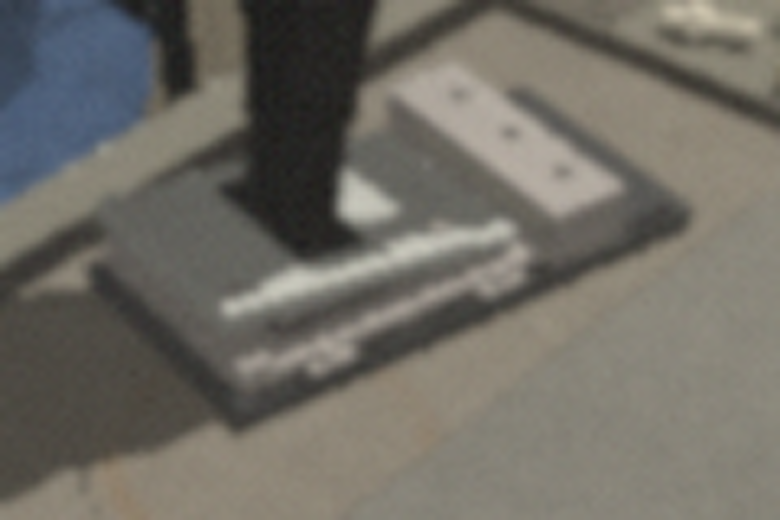

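The tongue sits just in front of the lip with the rear edge raised over the sill. I'll advance slowly and watch the force.

Request:
{"fn": "servo_tool", "kwargs": {
  "commands": [
    [[0,0,0,0.2,0,3,5],[0,0,0,-0.2,0,6,5],[0,0,0,-0.5,0,8,5],[0,0,0,-0.8,0,10,5],[0,0,0,-0.8,0,10,5]]
  ]
}}

```text
time: 8.52
position: [0.5128, -0.2156, 0.0458]
tool_rot: [0.192, 1.701, -0.169]
ft_force: [-0.2, 0.1, -3.3]
grip_width: 0.151
```

```bash
python3 ins.py 42 0 18.5 8
```

```text
t 8.525 tip(holder mm) [35.18  0.31 18.45] yaw,tilt,roll err [ 0.05  7.91 -0.09] F holder [-0.26  0.08 -3.32] M [-0.14 -0.2  -0.02] w 13.127498256790345
[ 0.04  0.09  0.09 -1.1  -0.3   6.77]
```

Tip at 35 with no contact. I'll continue in small steps.

Request:
{"fn": "servo_tool", "kwargs": {
  "commands": [
    [[0,0,0,-0.15,0,1,5],[0,0,0,-0.3,0,2,5],[0,0,0,-0.4,0,3,5],[0,0,0,-0.4,0,3,5]]
  ]
}}

```text
time: 9.02
position: [0.5156, -0.2163, 0.0458]
tool_rot: [0.192, 1.701, -0.169]
ft_force: [0.2, -0.2, -3.3]
grip_width: 0.151
```

Request:
{"fn": "servo_tool", "kwargs": {
  "commands": [
    [[0,0,0,-0.15,0,1,5],[0,0,0,-0.3,0,2,5],[0,0,0,-0.3,0,2,5]]
  ]
}}

```text
time: 9.4
position: [0.5169, -0.2167, 0.0457]
tool_rot: [0.193, 1.702, -0.169]
ft_force: [-3.1, 1.5, -2.2]
grip_width: 0.154
```

Request:
{"fn": "servo_tool", "kwargs": {
  "commands": [
    [[0,0,0,-0.15,0,1,5],[0,0,0,-0.3,0,2,5],[0,0,0,-0.3,0,2,5]]
  ]
}}

```text
time: 9.78
position: [0.5191, -0.2171, 0.0458]
tool_rot: [0.192, 1.702, -0.169]
ft_force: [-4.8, 1.0, -2.2]
grip_width: 0.153
```

```bash
python3 ins.py 44 0 18 8
```

```text
t 9.775 tip(holder mm) [41.64  0.32 18.36] yaw,tilt,roll err [ 0.04  7.97 -0.08] F holder [-4.86 -0.14 -2.2 ] M [ 0.2   0.84 -0.07] w 13.26972512917674
[ 0.03  0.03  0.08 -0.   -0.32  2.39]
```

Contact: 4.9 N at tip x = 41.6, so the free strip is near 39 and o ≈ -14, which agrees with the image. I'll push about 3.4 mm more.

Request:
{"fn": "servo_tool", "kwargs": {
  "commands": [
    [[0,0,0,-0.15,0,1,5],[0,0,0,-0.3,-0.3,2,5],[0,0,0,-0.4,-0.3,3,5],[0,0,0,-0.45,-0.3,3.4,5],[0,0,0,-0.45,-0.3,3.4,5]]
  ]
}}

```text
time: 10.4
position: [0.5218, -0.2179, 0.0459]
tool_rot: [0.193, 1.703, -0.169]
ft_force: [-5.2, 2.9, 1.3]
grip_width: 0.149
```

Run:
```python
from ins import *
now()
for z,t in((17.8,6),(17.3,4),(17,2),(16.8,1),(16.3,0)): print(z,t,rel(tcp(45,0,z,t),YAW,t))
```

```text
t 10.4 tip(holder mm) [44.48  0.13 18.35] yaw,tilt,roll err [ 0.04  8.04 -0.05] F holder [-5.68  1.71  1.25] M [ 0.43  1.36 -0.03] w 12.986111709711066
17.8 6 [ 0.03 -2.04  0.05  2.9  -0.11 -0.02]
17.3 4 [ 0.03 -4.04  0.05  5.8  -0.11 -0.45]
17 2 [ 0.03 -6.04  0.05  8.52 -0.11 -0.84]
16.8 1 [ 0.03 -7.04  0.05  9.93 -0.11 -0.99]
16.3 0 [ 0.03 -8.04  0.05 11.65 -0.1  -1.08]
```

Run:
```python
from ins import *
for z,t in((18.2,6),(18,4)): print(z,t,rel(tcp(45,0,z,t),YAW,t))
```

```text
18.2 6 [ 0.03 -2.04  0.05  2.51 -0.11 -0.07]
18 4 [ 0.03 -4.04  0.05  5.11 -0.11 -0.55]
```

Request:
{"fn": "servo_tool", "kwargs": {
  "commands": [
    [[0,-1,0,1.2,0,0,5],[0,-2,0,2.4,0,0,5],[0,-3,0,3.7,0,-0.2,5],[0,-4,0,5.0,0,-0.4,5],[0,-4,0,5.0,0,-0.4,5]]
  ]
}}

```text
time: 11.02
position: [0.5203, -0.2176, 0.0408]
tool_rot: [0.186, 1.634, -0.174]
ft_force: [-6.4, 2.4, 0.1]
grip_width: 0.153
```

```bash
python3 ins.py 45 0 17 2
```

```text
t 11.025 tip(holder mm) [44.65  0.1  17.82] yaw,tilt,roll err [ 0.02  4.04 -0.03] F holder [-6.79  0.94  0.07] M [ 0.34  1.46 -0.02] w 13.320289139230967
[ 0.01 -2.04  0.03  3.23 -0.09 -0.2 ]
```

Request:
{"fn": "servo_tool", "kwargs": {
  "commands": [
    [[0,-0.7,0,1.0,0,0.1,5],[0,-1.4,0,2.0,0,0.1,5],[0,-2,0,3.0,0,0.1,5],[0,-2,0,3.0,0,0.1,5]]
  ]
}}

```text
time: 11.52
position: [0.5201, -0.2176, 0.0377]
tool_rot: [0.182, 1.599, -0.176]
ft_force: [-6.1, 2.1, 1.7]
grip_width: 0.152
```

```bash
python3 ins.py 45 0 16.5 0
```

```text
t 11.525 tip(holder mm) [45.21  0.03 17.03] yaw,tilt,roll err [ 0.02  2.06 -0.04] F holder [-6.43  0.65  1.75] M [ 0.36  1.51 -0.01] w 13.207817150498515
[ 0.02 -2.06  0.04  3.   -0.02 -0.8 ]
```

Strip force is 6.4 N, so compression is about 5.5 mm, mid-window. I'll lower the rear edge.

Request:
{"fn": "servo_tool", "kwargs": {
  "commands": [
    [[0,-0.5,0,0.7,0,-0.1,5],[0,-1,0,1.3,0,-0.2,5],[0,-1.5,0,2.0,0,-0.3,5],[0,-2,0,2.6,0,-0.4,5],[0,-2,0,2.6,0,-0.4,5]]
  ]
}}

```text
time: 12.15
position: [0.5196, -0.2175, 0.035]
tool_rot: [0.178, 1.565, -0.178]
ft_force: [-6.4, 2.6, 0.6]
grip_width: 0.153
```

Run:
```python
from ins import *
now(); print(rel(tcp(45,0,16,0),YAW,0))
im=snap('scene','s5.png')
cv2.imwrite('pics/v5.png',cv2.resize(im[160:240,245:365],(780,520),interpolation=cv2.INTER_CUBIC)[:,:,::-1])
```

```text
t 12.15 tip(holder mm) [45.36 -0.01 16.76] yaw,tilt,roll err [ 0.01  0.07 -0.03] F holder [-6.78  1.1   0.61] M [ 0.36  1.57 -0.03] w 13.297697606491601
[ 0.01 -0.07  0.03  0.84  0.01 -0.39]
```

View pics/v5.png

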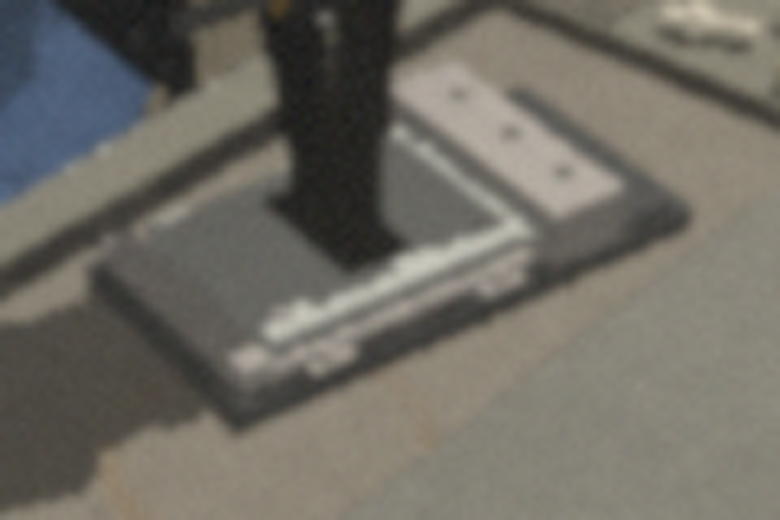

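The plate is nearly flat, tongue under the lip and rear edge inside the sill. I'll lower it until the bed carries it.

Request:
{"fn": "servo_tool", "kwargs": {
  "commands": [
    [[0,0,0,0.3,0,0,5],[0,0,0,0.6,0,-0.1,5],[0,0,0,0.8,0,-0.2,5],[0,0,0,0.8,0,-0.2,5]]
  ]
}}

```text
time: 12.7
position: [0.5196, -0.2175, 0.0344]
tool_rot: [0.178, 1.565, -0.178]
ft_force: [-6.6, 1.6, 0.7]
grip_width: 0.149
```

```bash
python3 ins.py 43.3 0 16 0
```

```text
t 12.7 tip(holder mm) [45.37 -0.01 16.09] yaw,tilt,roll err [ 0.02  0.07 -0.04] F holder [-6.83  0.05  0.65] M [ 0.48  1.6  -0.04] w 12.977093443302362
[ 0.02 -0.07  0.04  0.17  0.02 -2.1 ]
```

Request:
{"fn": "servo_tool", "kwargs": {
  "commands": [
    [[0,0,0,0.3,0,0,5],[0,0,0,0.6,0,0,5],[0,0,0,0.6,0,0,5]]
  ]
}}

```text
time: 13.08
position: [0.5194, -0.2174, 0.0341]
tool_rot: [0.178, 1.565, -0.178]
ft_force: [-7.8, 2.4, 4.7]
grip_width: 0.151
```

```bash
python3 ins.py 43.3 0 16 0
```

```text
t 13.075 tip(holder mm) [45.19  0.07 15.78] yaw,tilt,roll err [ 0.02  0.1  -0.01] F holder [-8.16  0.61  4.69] M [0.62 1.86 0.  ] w 13.144642697744608
[ 0.02 -0.1   0.01 -0.1  -0.05 -1.92]
```

On the bed, with about 4 N more support. I'll let the spring carry the plate back to the sill.

Request:
{"fn": "servo_tool", "kwargs": {
  "commands": [
    [[0,0,0,-0.2,0,-0.6,5],[0,0,0,-0.2,0,-1.2,5],[0,0,0,-0.2,0,-1.8,5],[0,0,0,-0.2,0,-1.8,5]]
  ]
}}

```text
time: 13.58
position: [0.5187, -0.2173, 0.0342]
tool_rot: [0.177, 1.563, -0.179]
ft_force: [-4.8, 2.0, -0.8]
grip_width: 0.157
```

```bash
python3 ins.py
```

```text
t 13.575 tip(holder mm) [44.54 -0.   16.03] yaw,tilt,roll err [ 0.03 -0.04 -0.06] F holder [-5.1   0.9  -0.77] M [ 0.27  1.25 -0.03] w 13.686073922687576
```

Request:
{"fn": "servo_tool", "kwargs": {
  "commands": [
    [[0,0,0,0,0,-0.5,5],[0,0,0,0,0,-1,5],[0,0,0,0,0,-1.2,5],[0,0,0,0,0,-1.2,5]]
  ]
}}

```text
time: 14.08
position: [0.518, -0.2172, 0.0342]
tool_rot: [0.176, 1.562, -0.179]
ft_force: [-4.5, 1.2, -0.5]
grip_width: 0.15
```

```bash
python3 ins.py
```

```text
t 14.075 tip(holder mm) [43.8  -0.   16.07] yaw,tilt,roll err [ 0.04 -0.09 -0.08] F holder [-4.67  0.1  -0.49] M [ 0.21  1.07 -0.06] w 13.053691029430116
```

Request:
{"fn": "servo_tool", "kwargs": {
  "commands": [
    [[0,0,0,0,0,0,18],[0,0,0,0,0,0,26],[0,0,0,0,0,0,34],[0,0,0,0,0,0,40],[0,0,0,0,0,0,40]]
  ]
}}

```text
time: 14.7
position: [0.5183, -0.2173, 0.0343]
tool_rot: [0.176, 1.561, -0.179]
ft_force: [0.4, -0.6, -0.7]
grip_width: 0.446
```

Request:
{"fn": "servo_tool", "kwargs": {
  "commands": [
    [[0,0,0,-10,0,0,40],[0,0,0,-40,0,0,40],[0,0,0,-90,0,0,40],[0,0,0,-140,0,0,40],[0,0,0,-180,0,0,40]]
  ]
}}

```text
time: 15.32
position: [0.5181, -0.2174, 0.2169]
tool_rot: [0.177, 1.56, -0.179]
ft_force: [-0.0, 0.1, -0.5]
grip_width: 0.459
```

Request:
{"fn": "servo_tool", "kwargs": {
  "commands": [
    [[0,0,0,0,50,0,40],[0,0,0,0,110,0,40],[0,0,0,0,170,0,40],[0,0,0,0,220,0,40],[0,0,0,0,220,0,40]]
  ]
}}

```text
time: 15.95
position: [0.5678, 0.0035, 0.2139]
tool_rot: [0.17, 1.563, -0.171]
ft_force: [0.0, 0.1, -0.0]
grip_width: 0.457
```

Request:
{"fn": "servo_tool", "kwargs": {
  "commands": [
    [[0,0,0,0,50,0,40],[0,0,0,0,90,0,40],[0,0,0,0,120,0,40],[0,0,0,0,120,0,40]]
  ]
}}

```text
time: 16.45
position: [0.5942, 0.1167, 0.2135]
tool_rot: [0.173, 1.562, -0.176]
ft_force: [0.2, -0.7, 0.3]
grip_width: 0.456
```

Run:
```python
from ins import *
im=snap('scene','s6.png'); t=snap('top','t6.png')
cv2.imwrite('pics/v6.png',np.hstack([cv2.resize(x,(400,480),interpolation=cv2.INTER_CUBIC)[:,:,::-1] for x in (im[140:260,245:345],t[130:274,230:350])]))
```

```text
(no output)
```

View pics/v6.png

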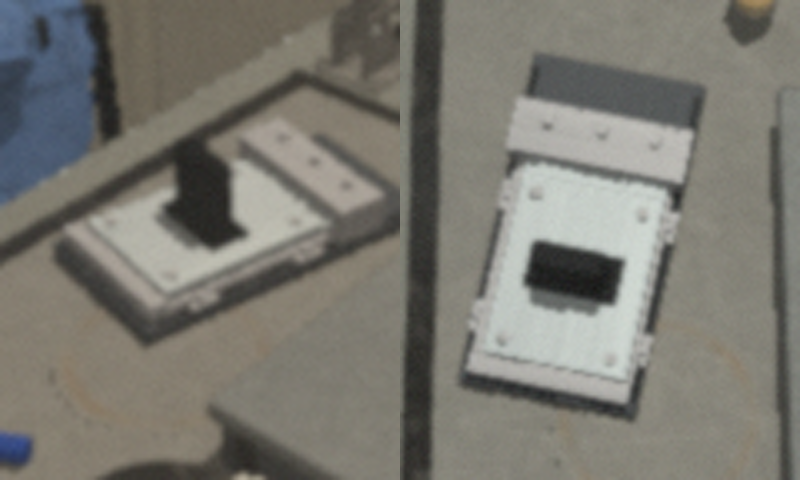

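The plate lies flat in the nest: tongue under the lip, rear edge against the inner side of the sill (panel pixels (485,350) to (632,380)). Last check on the numbers and the bystanders.

Run:
```python
from ins import *
c=R.from_euler('z',YAW,degrees=True).as_matrix()
for u,v in((485,352),(632,380)):
    print('rear edge holder mm',c.T@(ray('top',230+(u-400)/3.333,130+v/3.333,.024)-[*H,0])*1e3)
for n in('top','scene'):
    a=cv2.imread(f'pics/{n}0.png').astype(int);b=cv2.imread(f'pics/{n}6.png').astype(int); d=abs(a-b).max(2)
    for k,(x0,y0,x1,y1) in {'top':dict(tape=(330,283,395,345),vials=(326,112,374,155)),'scene':dict(tape=(252,250,318,305),vials=(364,165,400,205))}[n].items(): print(n,k,d[y0:y1,x0:x1].mean(),(d[y0:y1,x0:x1]>60).sum())
```

```text
rear edge holder mm [-78.    37.12  24.  ]
rear edge holder mm [-76.89 -43.97  24.  ][ WARN:0@0.423] global loadsave.cpp:275 findDecoder imread_('pics/top6.png'): can't open/read file: check file path/integrity
Traceback (most recent call last):
AttributeError: 'NoneType' object has no attribute 'astype'
```

The rear edge is at x ≈ -77.4, against a sill inner face expected at about -77. The bystander comparison failed on a wrong file name, so I'll rerun that part and hand in.

Run:
```python
from ins import *
for n in('top','scene'):
    a=cv2.imread(f'pics/{n}0.png').astype(int);b=cv2.imread(f'pics/{n[0]}6.png').astype(int); d=abs(a-b).max(2)
    for k,(x0,y0,x1,y1) in {'top':dict(tape=(330,283,395,345),vials=(326,112,374,155)),'scene':dict(tape=(252,250,318,305),vials=(364,165,400,205))}[n].items(): print(n,k,d[y0:y1,x0:x1].mean(),(d[y0:y1,x0:x1]>60).sum())
from bench import close_job
print(close_job())
```

```text
top tape 3.3645161290322583 0
top vials 3.1744186046511627 0
scene tape 2.659228650137741 0
scene vials 3.723611111111111 15
the job is handed in; nothing more can be done
None
```

The cover plate is in the holder, lying flat on the bed with its tongue under the lip and its rear edge behind the sill. The job was handed in at about 16.5 s.

I gripped the fin and went in tongue-down at 8°. I felt the strip at a nest shift of about -14 mm, which the images also showed. Then I pressed it in about 5.5 mm and swung the rear edge down until the bed carried the plate. The highest pushing force I read was about 8 N. After that I let the spring bring the plate back toward the sill, opened the fingers and moved the arm clear.

**Last checks**
- **Plate seating:** the final pictures show it flat. Its rear edge measures about -77.4 mm in the holder's x, against an expected sill face of about -77 mm.
- **Contact:** after release the wrist force was back to about zero.
- **Tape roll and vials:** the tape roll and the top view of the vials are unchanged. In the scene view 15 pixels beside the vials differ from the start. I took that for a lighting or shadow difference where the cover used to lie, but did not look into it.
- **Failed checks:** the first bystander check stopped on a wrong file name and was rerun.

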